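# Back the label-tape feed wheel off one notch

## Task

The label-tape feeder on the desk has been wound one notch too far. With closed fingers, push the pawl's upright thumb tab over, away from the wheel, until the pawl is lifted well clear of the teeth and stays up; then push the wheel backward (anticlockwise seen from above) by one of its upright pegs, by exactly one notch; then press the pawl back down fully into the gap between the teeth. Only push with the fingers, grip and pick up nothing, force nothing, and leave the things around and on the feeder where they stand.

Things in the scene. Friction and masses are not known exactly. Their poses are not given: they have to be found in the camera images.
- feeder: label-tape feeder fixed to the desk: grey base plate 220x220 mm, top 10 mm above the desk, with a flat-lying white wheel in the middle and a dark steel pawl at the near right corner. Origin: underside centre of the plate, under the wheel's axis. x points from the pawl's side across the wheel (away from the robot, within 23 deg), y to the left along the pawl's arm from hinge to nose, z up
- wheel_axis (a point): point on the wheel's vertical axis, level with its top face (28 mm above the desk); turns with it. Wheel 186 mm across; a green tape roll 98 mm across lies on its middle (top 48 mm above the desk, hub pin to 58 mm). The wheel turns stiffly (0.12 N m, about 2 N at a peg) and stays where it is left
- tooth_top (a point): top edge of the steep side of the tooth that the pawl's nose blocks at the start, on an 84 mm radius, 40 mm above the desk; turns with the wheel. 10 steel saw teeth stand along the rim (one notch = 36 deg = 0.628 rad) at radius 75 to 92 mm, tops 40 mm above the desk; their steep sides look anticlockwise, the ramps fall away clockwise
- peg_top (a point): centre of the top, 88 mm above the desk, of one of the wheel's five upright finger pegs: 11 mm thick steel pins standing 60 mm out of the wheel's top face on a 66 mm radius, 72 deg apart; turns with the wheel. At wheel value 0 this peg stands 126 deg anticlockwise from the feeder's x axis (near left, seen from the robot)
- wheel (a joint): angle of the wheel, rad, growing as it turns backward (anticlockwise from above). At 0 a tooth's steep side stands 1 mm from the nose of the lowered pawl, which blocks further backward turning; starts between -0.15 and -0.04. One notch further back, the gap takes the lowered nose (8 mm wide) from about 0.42 to 0.64
- pawl (a joint): angle of the pawl, rad: 0 = fully lowered, nose between the teeth (the start); 1.0 = as far up as it goes. The nose is clear of the teeth above 0.25. The hinge is stiff (0.05 N m, 1 to 2 N at the tab or arm): the pawl stays where it is left and does not fall or spring back
- pawl_hinge (a point): middle of the pawl's hinge, 50 mm above the desk, at x -84, y -75 mm in the feeder's frame; the hinge axis lies along the feeder's x, between two cheeks 36 mm wide overall whose tops are 59 mm above the desk. The nose is 75 mm from the hinge along y
- tab_top (a point): middle of the top edge of the pawl's thumb tab, which with the pawl lowered stands upright, 62 mm above the hinge (112 mm above the desk), 22 mm wide along the feeder's x, 6 mm thick with a 10 mm thick bead along its top edge; pushing it in the feeder's -y direction lifts the nose
- press_point (a point): a place on the upper side of the pawl's arm (14 mm wide, 8 mm thick), 40 mm from the hinge towards the nose, where it can be pressed down; about 50 mm above the desk when the pawl is lowered, and outside the wheel's teeth
- analyser_corner (a point): foot of the near left vertical edge of the tall light-grey analyser cabinet (430 mm deep, 550 mm wide, 680 mm high), a fixed obstacle that stands behind and to the right of this point (greater x, smaller y); swing the arm round in front of it. The bottles, a mini centrifuge (to 97 mm) and a foam rack with three pots (to 96 mm) stand on the desk in front of it
- vial_a: glass vial with a flat cap, 22 mm wide, 46 mm high, loose on the feeder's base plate, rear right corner; origin under its centre; bystander
- vial_b: the same kind of vial on the rear left corner of the base plate; bystander
- timer: small white bench timer, 62x66x19 mm, lying on the desk just right of the feeder; origin under its centre; bystander
- mouse: black computer mouse, 114x59x38 mm, on the desk to the right; origin under its centre; bystander
- white_bottle: white reagent bottle, 68 mm wide, 150 mm high, on the desk to the right; origin under its centre; bystander
- amber_bottle: amber reagent bottle, 62 mm wide, 135 mm high, on the desk to the right; origin under its centre; bystander

How it is judged:
On the way, in this order (a step that is already met when the one before it is completed fails the run):
1. the pawl is lifted clear (past 0.4 rad) while the wheel still stands in its first notch (value of joint pawl above 0.4 rad and value of joint wheel below 0.15 rad), for 0.2 s.
2. the wheel is one notch back (0.39 to 0.68 rad) with the pawl still up (value of joint pawl above 0.25 rad and value of joint wheel between 0.39 and 0.68 rad), for 0.2 s.
At the end, for the whole second after the job is handed in: the wheel rests one notch back (joint between 0.39 and 0.68 rad) and the pawl is fully down between the teeth (below 0.07 rad) (value of joint wheel between 0.39 and 0.68 rad and value of joint pawl below 0.07 rad and velocity of joint wheel between -0.05 and 0.05 rad/s); the robot touches nothing.
It fails at once if the wheel was pushed back well beyond one notch (value of joint wheel above 1 rad).
It fails at once if the wheel was turned forward by half a notch or more (value of joint wheel below -0.45 rad).
It fails at once if the feeder was forced (over 45 N) (contact force between the fingers and feeder above 45 N).
It fails at once if a bystander was moved more than 25 mm, or picked up (distance of any of vial_a, vial_b, timer, mouse, white_bottle, amber_bottle from where it was at the start of the episode above 0.025 m).
It also fails if it takes over 61 s, if anything falls off the work surface, if the arm or the gripper's body presses on something with over 40 N, if the wrist force passes 120 N, or if a joint passes its speed limit or range.

## Robot

A 6-joint arm with a two-finger parallel gripper is mounted at the origin on a cart in front of the work surface, level with it; the furniture and walls round the work are solid. World frame = base frame: x ahead of the robot, y to its left, z up, the work surface at z = 0. Lengths are in m, angles in rad, forces in N, time in s.
With the tool pointing down it reaches from about 0.275 to 0.825 m from the base axis. Payload 5.2 kg.
Tool frame: the origin (TCP) lies at the very end of the fingers, on their centre line; the grasp point (between the pads) lies 19 mm behind it (r.grasp_offset is the distance from the TCP to the grasp point, in m); z points along the fingers, y is the direction in which the jaws open and shut (so a half turn about z gives the same grasp; the last joint's range is limited). The gripper opens to 93 mm and grips with 3 to 60 N. Pads are 15 mm wide; open, the fingers measure 128 mm over their backs; the gripper's body (75 mm by 188 mm) begins 65 mm behind the grasp point.
Start: joints at [-1.531, 0.259, 1.535, -0, 1.348, -0.203], TCP at [0.132, -0.534, 0.191] pointing down, gripper open.
Joint ranges: [-3.14, 3.14], [-0.91, 2.08], [0.19, 2.58], [-1.22, 4.36], [0.22, 2.71], [-3.12, 3.12]. Speed limits (rad/s): [2.57, 2.57, 3.14, 3.14, 3.14, 3.14].

## Interface

Orientations are given as a unit quaternion [x, y, z, w].
In Python, from plant import r gives the robot as it stands. The module is installed in compiled form; this text tells all that it offers.
- The arm moves only by the tool carry_out, never from a script. Its argument "increments" is a list of rows, each a list of 2 entries, a list of its own where there are three numbers: the shift along the tool's x, y, z in units of 50 mm (1.0 is 50 mm), then the turn about the tool's z in units of 8 degrees (1.0 is 8 degrees). In form: [[[tx, ty, tz], roll], ...]. A call has 1 to 10 rows; each row is the pose to reach, as a shift and turn from the pose measured when the call began, along the tool's axes at that moment; what a row does not reach only later rows make up. A row lasts 1/10 s, in which the tool goes at most 50 mm and 8.59 degrees, less where a joint would pass 70% of its speed; a pose out of reach is approached as far as the arm can. A call with a gripper value outside its range is refused whole. "hand" is the opening in per cent of the stroke, from 0 (shut) to 100 (fully open), set as the call begins (left out, the last holds). The fingers move at their own pace and stop on an object; the grip force is fixed at half the most. Time passes only in rows, so rows that repeat a pose let the fingers close. It gives the time, the measured TCP pose, the force and the opening at its end, in the units of the state.
- r.get_obs(): the state, without advancing time (a new reading comes with each control period).
- r.read_camera(name): name is "side" or "top"; returns the picture (420x560x3 uint8, red, green, blue); there is no depth.
- r.get_calibration(name): a dict with "fx", "fy", "cx", "cy" (pixels), "k1" (the pictures are not rectified: a ray, as slopes to the right and down, at radius r is drawn at 1 + k1 r^2 times it, then the intrinsics apply), "rvec" (rotation vector, rad) and "tvec" (3), from world to camera coordinates, as OpenCV has them. Camera axes: x right, y down, z forward; pixel columns grow to the right and rows downward; lengths in m; the calibration is good to about 2 mm. A picture is of the moment at which its call begins. get_calibration takes no time and is no camera call.
- r.job_done(): hands the job in, once; it reports no verdict.
Trained networks look in the newest picture that a camera, given by its name, has taken for a name from the list of things; names that differ only in an ending like _2 or _b are one class to them, and where a whole thing is asked for, a point or a joint stands for the part that bears it (a point fixed in the world has none). Each returns a list of dicts, best first, with "confidence" (0 to 1); they miss things now and then, are a little off and sometimes report something else, mostly with a low value. They report only what shows in the picture. A call takes as long as a camera call.
- r.look_for(camera, thing): "bbox" ([left, top, right, bottom] in pixels, round what is visible of it).
- r.masks_of(camera, thing): "pixels" (420x560 bool, what is visible of it) and "bbox" ([left, top, right, bottom] in pixels, round what is visible of it).
The state is a dict: "clock": time; "joint_positions": joint angles; "joint_vel": joint speeds; "joint_torque": joint torques, N m; "eef_pos": TCP position; "orientation": TCP orientation; "contact_force": force on the tool from outside, world axes, zero at the start; "moment": the same for the moment, N m; "opening": opening from 0.0 (shut) to 1.0 (fully open).
Only numpy, scipy, OpenCV 4.12 (cv2) and the standard library are available. Lean on these libraries where they do the work, as an engineer would, in place of code of your own. Each camera call takes 0.05 s, during which the arm holds its last target. There are 200 camera calls.

## Working session

There is one attempt and no reset: what is moved stays moved. The work goes in short steps, Python scripts to look and compute and a tool call to move; the robot and the scene stay as the last step left them, time stands still between calls to the robot, and variables do not carry over. Pictures are saved under pics/ and viewed, about 8 in all and at most 12, crops included, and the job is handed in when it is done.

Besides the shell and the picture viewer there is one more tool, called after ">>>" as name(argument=value, ...) on one line, values as JSON. carry_out: Moves the arm, as the interface text tells. Its arguments: {"type":"object","properties":{"increments":{"type":"array","items":{"type":"array"}},"hand":{"type":"number"}},"required":["increments"]}

```bash
mkdir -p pics; cat > h.py <<'E'
import numpy as np, cv2
from plant import r
from scipy.spatial.transform import Rotation as R
def cal(n):
    c=r.get_calibration(n); K=np.array([[c['fx'],0,c['cx']],[0,c['fy'],c['cy']],[0,0,1.]])
    return K,np.array([c['k1'],0,0,0,0.]),np.array(c['rvec'],float),np.array(c['tvec'],float)
def proj(n,P):
    K,d,rv,t=cal(n); return cv2.projectPoints(np.array(P,float).reshape(-1,1,3),rv,t,K,d)[0][:,0]
def atz(n,uv,z):
    K,d,rv,t=cal(n); s=cv2.undistortPoints(np.array(uv,float).reshape(-1,1,2),K,d)[:,0]
    M=R.from_rotvec(rv).as_matrix(); c=-M.T@t; D=np.c_[s,np.ones(len(s))]@M
    return c+D*((z-c[2])/D[:,2])[:,None]
def save(n,name,crop=None,sc=1):
    im=r.read_camera(n)[:,:,::-1]
    if crop: im=im[crop[1]:crop[3],crop[0]:crop[2]]
    cv2.imwrite('pics/'+name,cv2.resize(im,None,fx=sc,fy=sc,interpolation=cv2.INTER_CUBIC))
E
python3 - <<'E'
from h import *
for n in('side','top'):
    save(n,n+'0.png')
    K,d,rv,t=cal(n);print(n,K[0,0],d[0],-R.from_rotvec(rv).as_matrix().T@t)
    for th in('feeder','wheel_axis','tab_top','tooth_top','peg_top','pawl','pawl_hinge','press_point'):
        print(th,[(np.round(x['bbox']).tolist(),round(x['confidence'],2)) for x in r.look_for(n,th)[:3]])
o=r.get_obs();print(o['clock'],o['eef_pos'],R.from_quat(o['orientation']).as_matrix().round(3),o['contact_force'])
E
```

```text
side 383.5600380775662 0.002925174893660492 [0.35061429 0.80161149 0.5977455 ]
feeder [([200.0, 242.0, 339.0, 348.0], 0.79)]
wheel_axis [([225.0, 241.0, 316.0, 319.0], 0.85)]
tab_top [([303.0, 240.0, 328.0, 298.0], 0.73)]
tooth_top [([227.0, 244.0, 318.0, 318.0], 0.87)]
peg_top [([226.0, 244.0, 315.0, 319.0], 0.84)]
pawl [([304.0, 244.0, 330.0, 300.0], 0.65)]
pawl_hinge [([199.0, 243.0, 337.0, 349.0], 0.95)]
press_point [([303.0, 244.0, 332.0, 295.0], 0.84), ([227.0, 244.0, 318.0, 318.0], 0.44)]
top 489.781051631135 0.028061196605659786 [0.37991593 0.05482746 1.23604134]
feeder [([153.0, 184.0, 258.0, 284.0], 0.96)]
wheel_axis [([168.0, 193.0, 245.0, 266.0], 0.97)]
tab_top [([194.0, 258.0, 229.0, 275.0], 0.52), ([154.0, 182.0, 262.0, 283.0], 0.4), ([361.0, 255.0, 395.0, 299.0], 0.37)]
tooth_top [([169.0, 194.0, 245.0, 265.0], 0.95)]
peg_top [([171.0, 193.0, 246.0, 264.0], 0.88)]
pawl [([195.0, 260.0, 229.0, 274.0], 0.63)]
pawl_hinge [([153.0, 182.0, 262.0, 283.0], 0.88)]
press_point [([196.0, 259.0, 231.0, 274.0], 0.62), ([172.0, 192.0, 247.0, 264.0], 0.55)]
0.9 [ 0.13225968 -0.53387105  0.19115931] [[ 0.971  0.24   0.   ]
 [ 0.24  -0.971  0.   ]
 [ 0.     0.    -1.   ]] [0.20273776 0.2789457  0.48817527]
```

```bash
python3 - <<'E'
from h import *
save('top','t1.png',(130,165,290,285),5)
save('side','s1.png',(185,225,355,355),4.6)
save('top','t2.png')
E
```

```text
(no output)
```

View pics/t1.png

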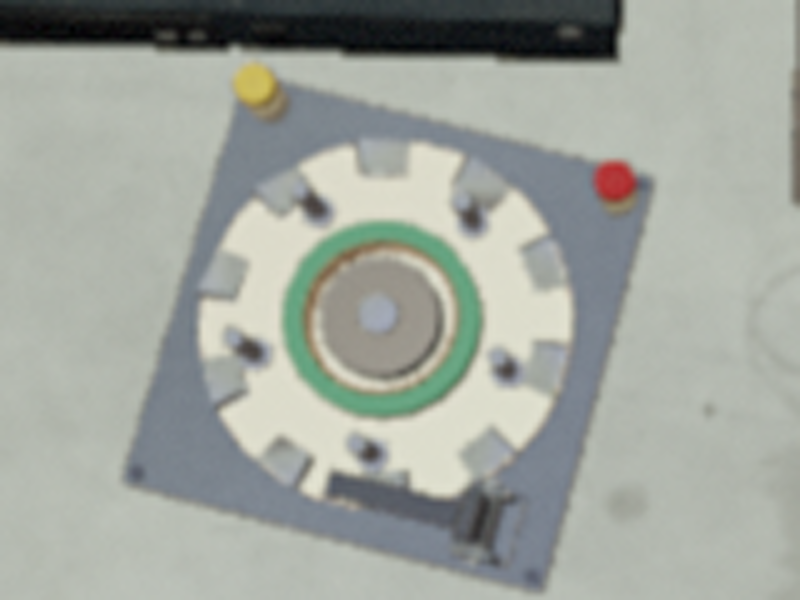

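View pics/s1.png

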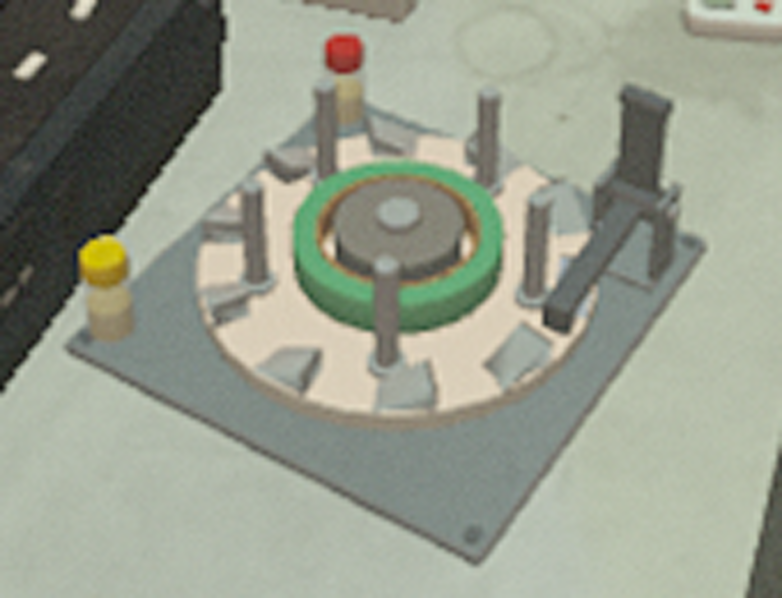

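View pics/t2.png

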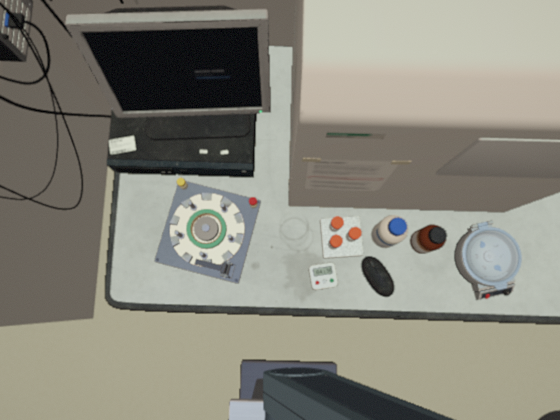

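The top view shows the plate corners in the crop at (125,482), (545,590) and (655,180), the hub at (378,313), and the pawl at the near right. The side crop shows the tab top at about (645,95) and the peg tops.

```bash
python3 - <<'E'
from h import *
from scipy.optimize import least_squares as LS
T=lambda p:np.array(p)/5+[130,165]-.4
S=lambda p:np.array(p)/4.6+[185,225]-.4
# feeder-frame pts: x away, y left
obs=[('top',T(p),f) for p,f in [((125,482),(-.11,.11,.01)),((545,590),(-.11,-.11,.01)),((655,180),(.11,-.11,.01)),((378,313),(0,0,.058)),((237,333),'p0'),((323,203),'p4'),((466,203),'p3'),((497,362),'p2'),((358,440),'p1')]]
obs+=[('side',S(p),f) for p,f in [((478,565),(-.11,.11,.01)),((705,245),(-.11,-.11,.01)),((68,345),(.11,.11,.01)),((398,210),(0,0,.058)),((648,95),(-.084,-.075,.112)),((386,262),'p0'),((540,195),'p1'),((488,92),'p2'),((325,84),'p3'),((252,186),'p4')]]
def W(q,f):
    if isinstance(f,str):
        a=q[3]+np.radians(126+72*int(f[1])); f=(.066*np.cos(a),.066*np.sin(a),.088)
    c,s=np.cos(q[2]),np.sin(q[2]); return [q[0]+c*f[0]-s*f[1],q[1]+s*f[0]+c*f[1],f[2]]
res=lambda q:np.concatenate([proj(n,[W(q,f)])[0]-uv for n,uv,f in obs])
s=LS(res,[.38,.3,-.2,-.1],loss='soft_l1');q=s.x
print(q,np.degrees(q[2]));print(res(q).reshape(-1,2).round(1).tolist())
np.save('q.npy',q)
for n,f in dict(hinge=(-.084,-.075,.05),tab=(-.084,-.075,.112),press=(-.084,-.035,.05),p0='p0',p1='p1',p2='p2',p3='p3',p4='p4').items():print(n,np.round(W(q,f),4))
E
```

```text
[ 0.55638044  0.23174996 -0.22890793 -0.13591451] -13.11545803331997
[[-1.2, 0.3], [-0.1, 1.4], [1.1, -0.6], [0.4, 0.2], [-0.7, 0.6], [-4.2, -3.1], [-0.4, -0.5], [0.4, -1.0], [-0.4, 0.6], [0.4, -0.9], [1.4, -1.1], [-1.6, -0.8], [0.1, 0.3], [-0.1, -0.4], [-0.1, 0.3], [-0.2, 0.7], [0.6, -0.2], [0.3, -0.3], [-0.1, -0.7]]
hinge [0.4576 0.1778 0.05  ]
tab [0.4576 0.1778 0.112 ]
press [0.4666 0.2167 0.05  ]
p0 [0.5392 0.2955 0.088 ]
p1 [0.4905 0.2351 0.088 ]
p2 [0.5328 0.1701 0.088 ]
p3 [0.6077 0.1903 0.088 ]
p4 [0.6117 0.2678 0.088 ]
```

>>> carry_out(increments=[[[0.6,-0.8,0],0],[[1.2,-1.55,0],0],[[1.85,-2.35,0],0],[[2.45,-3.15,0],-0.9],[[3.1,-3.95,0],-1.8],[[3.7,-4.75,0],-2.7],[[4.3,-5.5,0],-3.6],[[4.95,-6.3,0],-4.5],[[5.55,-7.1,0],-5.4],[[6.2,-7.9,0],-6.3]], hand=0)

```text
clock: 2.05
eef_pos: [0.3368, -0.0779, 0.1916]
orientation: [0.845, 0.534, 0.0, 0.001]
contact_force: [1.5, -1.1, -0.4]
opening: 0.187
```

```bash
cat >> h.py <<'E'
q=np.load('q.npy') if __import__('os').path.exists('q.npy') else np.zeros(4)
def F2W(f):
    c,s=np.cos(q[2]),np.sin(q[2]); return np.array([q[0]+c*f[0]-s*f[1],q[1]+s*f[0]+c*f[1],f[2]])
def go(*fs):
    "print increments to feeder-frame points (x,y,z,[heading of tool x in feeder, deg])"
    o=r.get_obs(); M=R.from_quat(o['orientation']).as_matrix(); h=np.degrees(np.arctan2(M[1,0],M[0,0]))
    d=np.array(o['eef_pos'])-[q[0],q[1],0]; c,s=np.cos(q[2]),np.sin(q[2])
    print('t',round(o['clock'],2),'feeder xyz mm',(1e3*np.array([c*d[0]+s*d[1],-s*d[0]+c*d[1],d[2]])).round(1),'head',round(h-np.degrees(q[2]),1),'F',np.round(o['contact_force'],1),'open',round(o['opening'],3),'tilt',M[2,2].round(4),'j',np.round(o['joint_positions'],2))
    for f in fs:
        print(f,((M.T@(F2W(f[:3])-o['eef_pos']))/.05).round(2).tolist(), 'roll',round(-((f[3]+np.degrees(q[2])-h)/8),2) if len(f)>3 else '')
E
python3 -c "
from h import *
go((-.084,-.045,.19,90))"
```

```text
t 2.05 feeder xyz mm [-143.6 -351.4  191.6] head 77.7 F [ 1.5 -1.1 -0.4] open 0.187 tilt -1.0 j [-0.55 -0.13  1.96 -0.    1.31 -0.11]
(-0.084, -0.045, 0.19, 90) [6.24, -0.14, 0.03] roll -1.54
```

>>> carry_out(increments=[[[0.9,0,0],-0.5],[[1.8,-0.05,0],-1],[[2.7,-0.05,0],-1.5],[[3.6,-0.1,0],-1.54],[[4.5,-0.1,0],-1.54],[[5.4,-0.14,0],-1.54],[[6.24,-0.14,0],-1.54],[[6.24,-0.14,0],-1.54],[[6.24,-0.14,0],-1.54]])

```text
clock: 2.95
eef_pos: [0.4641, 0.2073, 0.1911]
orientation: [0.783, 0.623, -0.0, 0.001]
contact_force: [-0.1, -0.2, 0.4]
opening: 0.006
```

```bash
python3 -c "
from h import *
go((-.084,-.045,.088,90),(-.084,-.0999,.088,90))
save('side','s2.png',(150,120,390,360),3)"
```

```text
t 2.95 feeder xyz mm [-84.3 -44.7 191.1] head 90.1 F [-0.1 -0.2  0.4] open 0.006 tilt -1.0 j [ 0.2   0.18  1.63 -0.    1.33  0.43]
(-0.084, -0.045, 0.088, 90) [-0.0, 0.01, 2.06] roll 0.02
(-0.084, -0.0999, 0.088, 90) [-1.1, 0.0, 2.06] roll 0.02
```

View pics/s2.png

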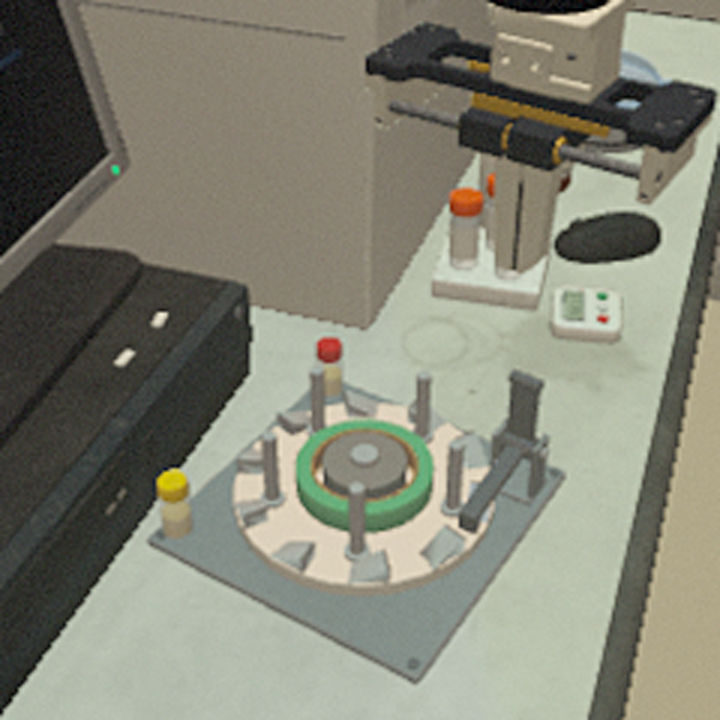

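The fingers are closed above the tab side. Both the picture and the state agree with the plan: descend, then push the tab in -y.

>>> carry_out(increments=[[[0,0,0.7],0],[[0,0,1.4],0],[[0,0,2.06],0],[[0,0,2.06],0],[[-0.25,0,2.06],0],[[-0.35,0,2.06],0],[[-0.45,0,2.06],0],[[-0.55,0,2.06],0],[[-0.65,0,2.06],0],[[-0.65,0,2.06],0]])

```text
clock: 4.0
eef_pos: [0.4566, 0.1741, 0.0887]
orientation: [0.783, 0.622, -0.0, 0.001]
contact_force: [-0.1, 1.2, 0.0]
opening: 0.006
```

```bash
python3 -c "
from h import *
go((-.084,-.098,.088,90))"
```

```text
t 4.0 feeder xyz mm [-84.1 -78.8  88.7] head 90.0 F [-0.1  1.2  0. ] open 0.006 tilt -1.0 j [ 0.14  0.25  1.82 -0.    1.07  0.37]
(-0.084, -0.098, 0.088, 90) [-0.38, 0.0, 0.01] roll 0.0
```

>>> carry_out(increments=[[[-0.1,0,0],0],[[-0.2,0,0],0],[[-0.3,0,0],0],[[-0.4,0,0],0],[[-0.4,0,0],0],[[-0.4,0,0],0],[[-0.3,0,-0.1],0],[[-0.2,0,-0.8],0],[[-0.2,0,-1.6],0],[[-0.2,0,-1.6],0]])

```text
clock: 5.0
eef_pos: [0.4581, 0.1657, 0.1742]
orientation: [0.783, 0.622, 0.004, 0.004]
contact_force: [-0.3, -0.9, 0.0]
opening: 0.002
```

```bash
python3 -c "
from h import *
p=np.radians(118.2);t=p+np.pi/2
P=.066*np.array([np.cos(p),np.sin(p)]);d=np.array([np.cos(np.radians(227)),np.sin(np.radians(227))])
a=P-.028*d
print(a)
go((a[0],a[1],.17,47),(a[0],a[1],.066,47))
save('side','s3.png',(200,200,360,360),4)"
```

```text
[-0.0120924   0.07864393]
t 5.0 feeder xyz mm [-80.7 -86.6 174.2] head 90.1 F [-0.3 -0.9  0. ] open 0.002 tilt -0.9999 j [ 0.12  0.15  1.72 -0.    1.26  0.35]
(np.float64(-0.012092396399607602), np.float64(0.07864393148162627), 0.17, 47) [3.3, 1.38, 0.11] roll 5.38
(np.float64(-0.012092396399607602), np.float64(0.07864393148162627), 0.066, 47) [3.3, 1.35, 2.19] roll 5.38
```

View pics/s3.png

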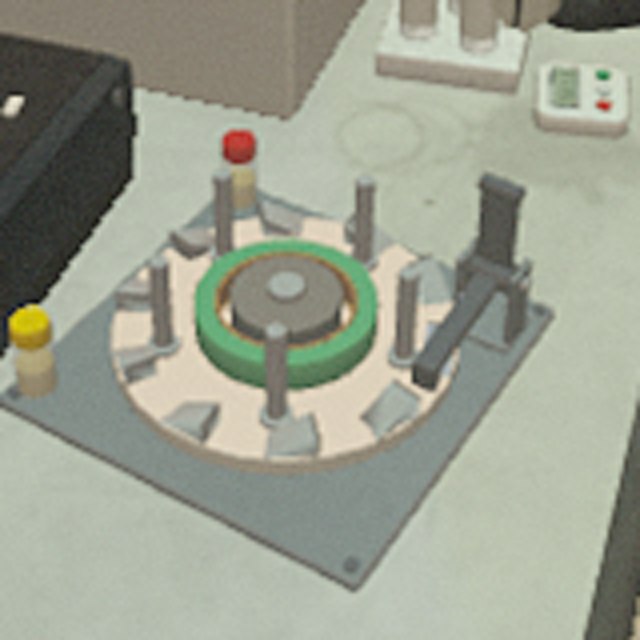

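The pawl still looks lowered, with the tab at crop (500,180) upright. Before going on I'll check whether the fingers really reached the tab.

```bash
python3 -c "
from h import *
print(proj('side',[[.4641,.2073,.1911]]), proj('side',[F2W((-.084,-.075,.112)),F2W((-.084,-.075,.05)),r.get_obs()['eef_pos']]))
print([x['bbox'] for x in r.look_for('side','tab_top')][:1])
save('side','s4.png',(200,100,400,320),3)
print(r.get_obs()['clock'])"
```

```text
[[321.69412955 220.10103559]] [[325.3905374  244.8911287 ]
 [323.14973201 267.77245676]
 [329.61990433 217.7940008 ]]
[[302.4, 244.8, 328.8, 298.8]]
5.15
```

View pics/s4.png

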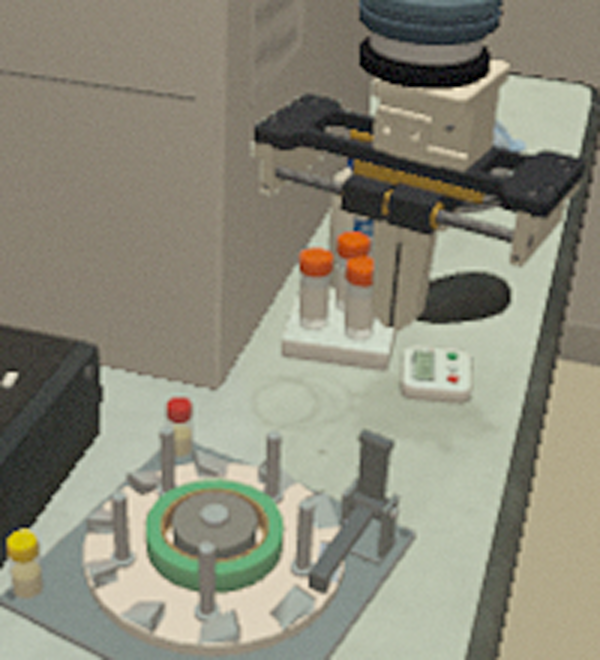

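```bash
python3 -c "
from h import *
e=np.array(r.get_obs()['eef_pos'])
for n in('side','top'):
  for dz in (0,.02,.084,.15): print(n,dz,proj(n,[e+[0,0,dz]])[0].round(1))
print(proj('side',[e+[0,-.02,0],e+[.02,0,0]]))
save('top','t3.png',(120,140,300,360),2.7)"
```

```text
side 0 [330.8 219.2]
side 0.02 [331.6 210.8]
side 0.084 [334.6 182.3]
side 0.15 [337.9 149.9]
top 0 [226.6 267.1]
top 0.02 [225.6 266.4]
top 0.084 [222.4 264.1]
top 0.15 [218.5 261.3]
[[332.88582145 214.02011597]
 [321.04715442 217.27483373]]
```

View pics/t3.png

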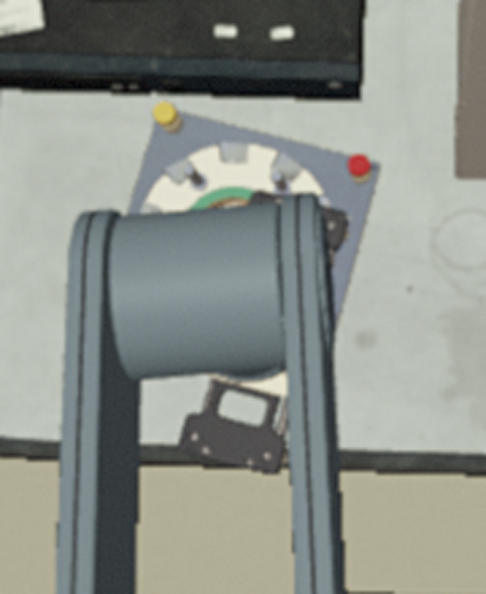

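The fingertip appears about 9 px (about 22 mm) higher than the reported TCP, so the fingers probably passed over the tab. A reported z of 0.066 is safe either way, since cheeks and arm are below 0.059. I'll redo the push lower, in stages.

>>> carry_out(increments=[[[0.4,0,0],0],[[0.84,0.07,0],0],[[0.84,0.07,0.7],0],[[0.84,0.07,1.4],0],[[0.84,0.07,2.14],0],[[0.84,0.07,2.14],0],[[0.84,0.07,2.14],0]])

```text
clock: 5.9
eef_pos: [0.4653, 0.2044, 0.06]
orientation: [0.783, 0.622, -0.002, -0.0]
contact_force: [1.1, 0.8, 0.2]
opening: 0.006
```

```bash
python3 -c "
from h import *
go((-.084,-.078,.066,90),(-.084,-.098,.066,90))
save('side','s5.png',(250,150,400,310),4)"
```

```text
t 5.9 feeder xyz mm [-82.5 -47.3  60. ] head 90.0 F [1.1 0.8 0.2] open 0.006 tilt -1.0 j [ 0.2   0.32  1.81 -0.    1.02  0.42]
(-0.084, -0.078, 0.066, 90) [-0.61, -0.03, -0.12] roll 0.0
(-0.084, -0.098, 0.066, 90) [-1.01, -0.03, -0.12] roll 0.0
```

View pics/s5.png

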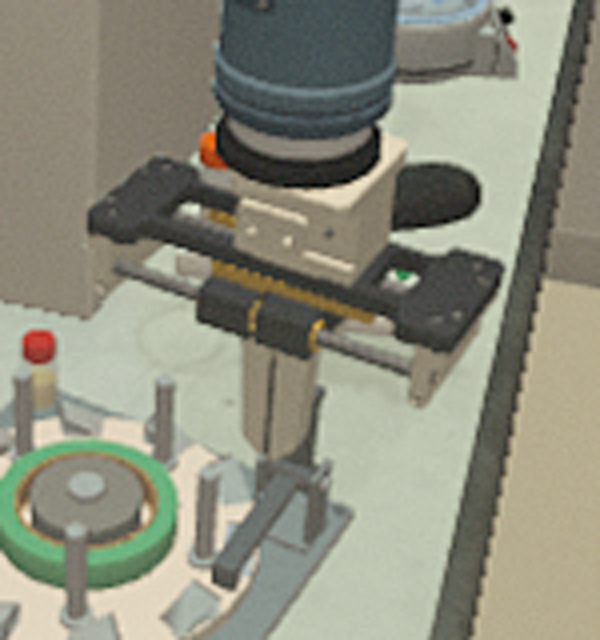

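```bash
python3 -c "
from h import *
e=np.array(r.get_obs()['eef_pos']);print(r.get_obs()['contact_force'],e)
a=np.radians(76.9);u=np.array([np.cos(a),np.sin(a),0]);v=np.array([np.sin(a),-np.cos(a),0])
for z in(0,.012,.024):
  print(z,((proj('side',[e+[0,0,z],e+u*.0075+v*.0175+[0,0,z],e+u*.0075-v*.0175+[0,0,z]])-[250,150])*4).round().tolist())
print(((proj('side',[F2W((-.073,-.07,.112)),F2W((-.095,-.07,.112))])-[250,150])*4).round().tolist())
print(((proj('side',[F2W((-.073,-.07,.05)),F2W((-.095,-.07,.05))])-[250,150])*4).round().tolist())"
```

```text
[ 0.38807489 -0.33810026  0.3305381 ] [0.46668139 0.20471116 0.06129941]
0 [[265.0, 483.0], [229.0, 479.0], [289.0, 504.0]]
0.012 [[267.0, 466.0], [230.0, 462.0], [290.0, 486.0]]
0.024 [[268.0, 448.0], [231.0, 444.0], [292.0, 468.0]]
[[278.0, 377.0], [317.0, 392.0]]
[[270.0, 469.0], [307.0, 484.0]]
```

Visually, the fingers sit in front of the tab with the tips about 20 mm higher than reported. Pushing to y=-78 is safe under either hypothesis.

>>> carry_out(increments=[[[-0.15,0,0],0],[[-0.3,0,0],0],[[-0.4,0,0],0],[[-0.5,0,0],0],[[-0.6,0,0],0],[[-0.6,0,0],0],[[-0.6,0,0],0]])

```text
clock: 6.65
eef_pos: [0.4596, 0.1751, 0.0613]
orientation: [0.783, 0.622, -0.001, 0.0]
contact_force: [1.2, -0.6, -0.2]
opening: 0.005
```

```bash
python3 -c "
from h import *
for i in range(4): F=r.get_obs();print(F['contact_force'].round(2) if hasattr(F['contact_force'],'round') else F['contact_force'],np.round(F['moment'],2)); r.read_camera('top')
go((-.084,-.098,.066,90))
im1=r.read_camera('side');save('side','s6.png',(270,200,370,310),5.4)"
```

```text
[ 1.21 -0.59 -0.18] [-0.04 -0.1   0.03]
[0.35 0.31 0.59] [-0.02 -0.11  0.01]
[ 0.36 -0.25 -1.13] [-0.04 -0.11  0.02]
[ 0.88 -0.2  -0.82] [-0.04 -0.08  0.04]
t 6.85 feeder xyz mm [-81.4 -76.7  61.2] head 90.0 F [-0.6 -0.5 -0.3] open 0.006 tilt -1.0 j [ 0.14  0.29  1.85 -0.    1.01  0.37]
(-0.084, -0.098, 0.066, 90) [-0.43, -0.05, -0.1] roll 0.01
```

View pics/s6.png

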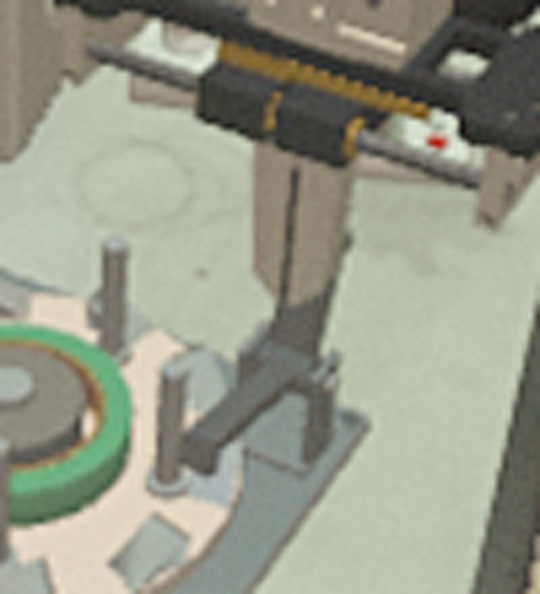

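The tab is now leaning and the nose is up roughly 0.3 rad (nose at about crop (205,455)), so the real tips are about 25 mm above the reported TCP. I'll push on.

>>> carry_out(increments=[[[-0.1,0,0],0],[[-0.2,0,0],0],[[-0.3,0,0],0],[[-0.41,0,0],0],[[-0.41,0,0],0],[[-0.41,0,0],0],[[-0.41,0,0],0],[[-0.2,0,0],0],[[-0.2,0,-0.5],0],[[-0.2,0,-1.2],0]])

```text
clock: 7.95
eef_pos: [0.4559, 0.1666, 0.1202]
orientation: [0.783, 0.622, -0.003, -0.001]
contact_force: [0.7, 0.2, 0.3]
opening: 0.002
```

```bash
python3 -c "
from h import *
p=np.radians(118.2)
P=.066*np.array([np.cos(p),np.sin(p)]);d=np.array([np.cos(np.radians(227)),np.sin(np.radians(227))])
a=P-.030*d
print(a,d)
go((a[0],a[1],.12,47),(a[0],a[1],.046,47))
for th in (0,.3,.5,.7,.8,.9,1): print(th,(proj('side',[F2W((-.084,-.075+.075*np.cos(th),.05+.075*np.sin(th))),F2W((-.084,-.075-.062*np.sin(th),.05+.062*np.cos(th)))])-[240,190]).round(1).tolist())
save('side','s7.png',(240,190,360,310),5)"
```

```text
[-0.0107284   0.08010664] [-0.68199836 -0.7313537 ]
t 7.95 feeder xyz mm [-83.  -86.3 120.2] head 90.1 F [0.7 0.2 0.3] open 0.002 tilt -1.0 j [ 0.12  0.21  1.78 -0.    1.15  0.35]
(np.float64(-0.010728399679482605), np.float64(0.0801066388848646), 0.12, 47) [3.33, 1.45, -0.02] roll 5.38
(np.float64(-0.010728399679482605), np.float64(0.0801066388848646), 0.046, 47) [3.33, 1.46, 1.46] roll 5.38
0 [[66.4, 98.8], [85.4, 54.9]]
0.3 [[67.8, 89.6], [89.2, 51.4]]
0.5 [[69.6, 82.7], [91.3, 50.5]]
0.7 [[71.9, 75.5], [93.1, 50.6]]
0.8 [[73.3, 71.9], [93.8, 51.1]]
0.9 [[74.8, 68.4], [94.4, 51.9]]
1 [[76.4, 65.1], [94.9, 52.9]]
```

View pics/s7.png

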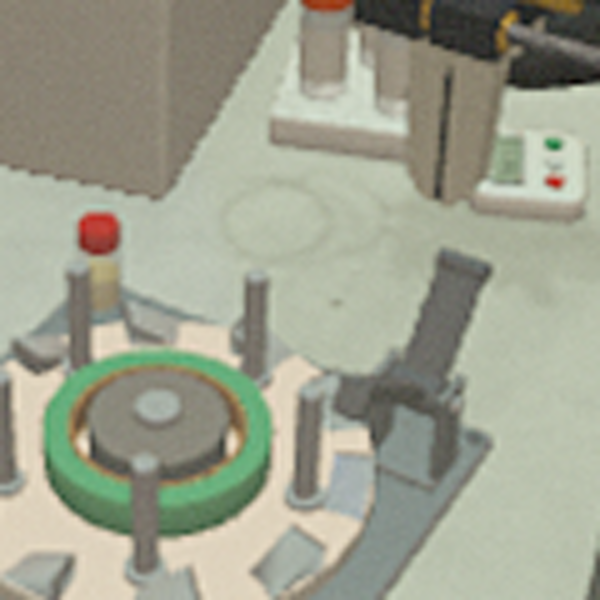

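The pawl is up at about 0.65 rad: nose at about (350,398) and tab at (465,260) in the crop match the projected values. Now I'll move to the peg.

>>> carry_out(increments=[[[0.7,0.3,0],0],[[1.4,0.6,0],0.9],[[2.1,0.9,0],1.8],[[2.8,1.2,0],2.7],[[3.33,1.45,0],3.6],[[3.33,1.45,0],4.5],[[3.33,1.45,0],5.38],[[3.33,1.45,0],5.38],[[3.33,1.45,0],5.38]])

```text
clock: 8.9
eef_pos: [0.5683, 0.3137, 0.1271]
orientation: [0.956, 0.294, 0.002, 0.001]
contact_force: [1.0, -0.0, 0.9]
opening: 0.004
```

```bash
python3 -c "
from h import *
go((-.0107,.0801,.044,47),(-.0107-.682*.052,.0801-.7314*.052,.044,47))
"
```

```text
t 8.9 feeder xyz mm [ -7.   82.5 127.1] head 47.3 F [ 1.  -0.   0.9] open 0.004 tilt -1.0 j [ 0.33  0.48  1.37 -0.    1.29  1.31]
(-0.0107, 0.0801, 0.044, 47) [-0.09, -0.03, 1.66] roll 0.03
(-0.046164000000000004, 0.042067200000000006, 0.044, 47) [-1.13, -0.03, 1.66] roll 0.03
```

>>> carry_out(increments=[[[0,0,0.8],0],[[0,0,1.66],0],[[0,0,1.66],0],[[-0.2,0,1.66],0],[[-0.4,0,1.66],0],[[-0.6,0,1.66],0],[[-0.8,0,1.66],0],[[-1.0,0,1.66],0],[[-1.1,0,1.66],0],[[-1.1,0,1.66],0]])

```text
clock: 9.9
eef_pos: [0.5225, 0.2818, 0.0445]
orientation: [0.956, 0.294, 0.002, 0.002]
contact_force: [-0.1, -0.1, -0.8]
opening: 0.004
```

```bash
python3 -c "
from h import *
go()
save('side','s8.png',(200,190,360,330),5)
for w in (-.136,0,.2,.4,.5,.6):
  print(w,[((proj('side',[F2W((.066*np.cos(a),.066*np.sin(a),.088))])[0]-[200,190])*5).round().tolist() for a in w+np.radians([126,198,270,342,54])])"
```

```text
t 9.9 feeder xyz mm [-44.4  41.1  44.5] head 47.3 F [-0.1 -0.1 -0.8] open 0.004 tilt -1.0 j [ 0.31  0.46  1.62 -0.    1.06  1.29]
-0.136 [[342.0, 459.0], [509.0, 388.0], [456.0, 272.0], [278.0, 263.0], [196.0, 372.0]]
0 [[365.0, 460.0], [515.0, 374.0], [439.0, 264.0], [260.0, 270.0], [201.0, 386.0]]
0.2 [[400.0, 456.0], [518.0, 353.0], [412.0, 256.0], [237.0, 284.0], [215.0, 406.0]]
0.4 [[432.0, 447.0], [514.0, 332.0], [383.0, 251.0], [218.0, 300.0], [234.0, 424.0]]
0.5 [[446.0, 442.0], [510.0, 323.0], [368.0, 250.0], [211.0, 309.0], [246.0, 432.0]]
0.6 [[460.0, 435.0], [505.0, 313.0], [353.0, 249.0], [205.0, 318.0], [259.0, 439.0]]
```

View pics/s8.png

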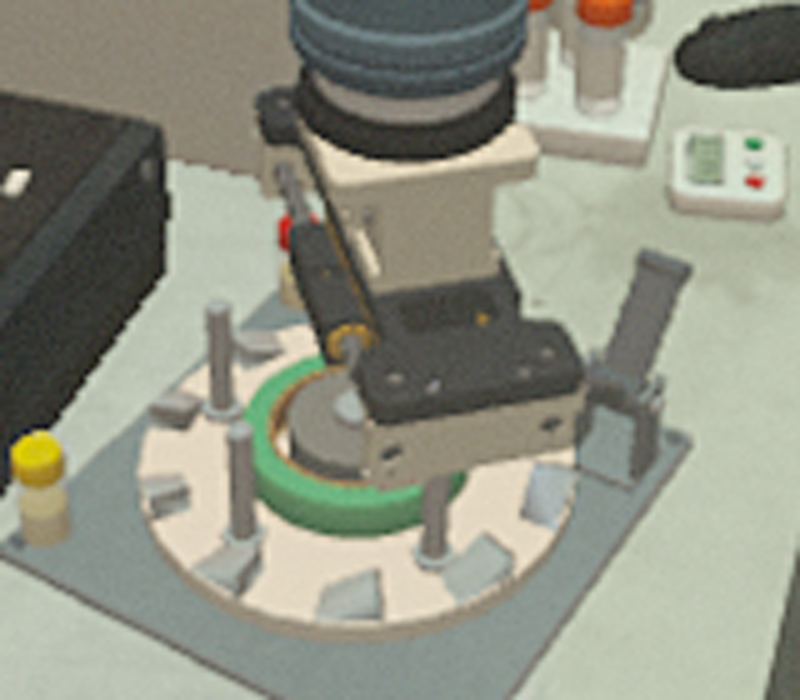

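The pegs at (218,303) and (240,430) give a wheel angle of about 0.44. I'll push 5 mm more, back off and lift.

>>> carry_out(increments=[[[-0.05,0,0],0],[[-0.1,0,0],0],[[-0.1,0,0],0],[[-0.1,0,0],0],[[0.1,0,0],0],[[0.4,0,0],0],[[0.4,0,-0.8],0],[[0.4,0,-1.7],0],[[0.4,0,-1.7],0]])

```text
clock: 10.85
eef_pos: [0.5427, 0.2953, 0.1355]
orientation: [0.956, 0.294, 0.007, 0.001]
contact_force: [1.5, 0.3, -0.1]
opening: 0.005
```

```bash
cat > w.py <<'E'
from h import *
# wheel angle: darkness of peg shafts in the side picture vs angle
def wheel(pegs=(0,1,2,3,4)):
    im=r.read_camera('side').astype(float)
    ws=np.arange(-.2,.75,.01);S=[]
    for w in ws:
        s=0
        for k in pegs:
            a=w+np.radians(126+72*k);x,y=.066*np.cos(a),.066*np.sin(a)
            p=proj('side',[F2W((x,y,z)) for z in np.linspace(.04,.086,16)]).astype(np.float32)
            g=cv2.remap(im.mean(2).astype(np.float32),p[:,0],p[:,1],1);gl=cv2.remap(im.mean(2).astype(np.float32),p[:,0]-4,p[:,1],1);gr=cv2.remap(im.mean(2).astype(np.float32),p[:,0]+4,p[:,1],1)
            s+=(np.minimum(gl-g,40)+np.minimum(gr-g,40)).mean()
        S.append(s)
    i=np.argsort(S)[::-1][:4];print(pegs,[(ws[j].round(2),round(float(S[j]),1)) for j in i])
E
python3 -c "
from w import *
wheel();wheel((0,3,4));wheel((3,4))
go((-.084,-.035,.13,90))"
```

```text
(0, 1, 2, 3, 4) [(np.float64(0.54), 291.3), (np.float64(0.55), 290.4), (np.float64(0.53), 289.9), (np.float64(0.52), 285.6)]
(0, 3, 4) [(np.float64(0.55), 174.7), (np.float64(0.54), 172.7), (np.float64(0.56), 170.7), (np.float64(0.53), 168.9)]
(3, 4) [(np.float64(0.56), 128.9), (np.float64(0.55), 127.5), (np.float64(0.54), 124.3), (np.float64(0.53), 120.8)]
t 11.0 feeder xyz mm [-31.7  56.  128.5] head 47.3 F [ 0.5  1.1 -0.5] open 0.003 tilt -1.0 j [ 0.32  0.41  1.47 -0.    1.26  1.3 ]
(-0.084, -0.035, 0.13, 90) [-2.05, 0.47, -0.03] roll -5.34
```

The wheel is at about 0.54 (image fit). Now over the pawl arm.

>>> carry_out(increments=[[[-0.7,0.15,0],-0.9],[[-1.4,0.3,0],-1.8],[[-2.05,0.47,0],-2.7],[[-2.05,0.47,0],-3.6],[[-2.05,0.47,0],-4.5],[[-2.05,0.47,0],-5.34],[[-2.05,0.47,0],-5.34],[[-2.05,0.47,0],-5.34]])

```text
clock: 11.8
eef_pos: [0.4657, 0.2164, 0.1272]
orientation: [0.784, 0.62, -0.001, 0.001]
contact_force: [-0.1, 0.1, 0.2]
opening: 0.003
```

```bash
python3 -c "
from w import *
go((-.080,-.035,.045,90),(-.080,-.035,.035,90))"
```

```text
t 11.8 feeder xyz mm [-84.9 -35.6 127.2] head 89.8 F [-0.1  0.1  0.2] open 0.003 tilt -1.0 j [ 0.22  0.25  1.71 -0.    1.18  0.45]
(-0.08, -0.035, 0.045, 90) [0.02, 0.1, 1.64] roll -0.02
(-0.08, -0.035, 0.035, 90) [0.02, 0.1, 1.84] roll -0.02
```

>>> carry_out(increments=[[[0,0.05,0.3],0],[[0.02,0.1,0.6],0],[[0.02,0.1,0.8],0],[[0.02,0.1,1.0],0],[[0.02,0.1,1.2],0],[[0.02,0.1,1.4],0],[[0.02,0.1,1.55],0],[[0.02,0.1,1.7],0],[[0.02,0.1,1.7],0],[[0.02,0.1,1.7],0]])

```text
clock: 12.8
eef_pos: [0.4707, 0.2159, 0.0421]
orientation: [0.784, 0.62, -0.001, 0.001]
contact_force: [0.6, 1.0, -1.4]
opening: 0.003
```

```bash
python3 -c "
from w import *
go((-.080,-.035,.036,90));wheel((3,4));wheel((0,3,4))
print([x['bbox'] for x in r.look_for('side','pawl')])"
```

```text
t 12.8 feeder xyz mm [-79.9 -34.9  42.1] head 89.8 F [ 0.6  1.  -1.4] open 0.003 tilt -1.0 j [ 0.22  0.35  1.8  -0.    0.98  0.45]
(-0.08, -0.035, 0.036, 90) [-0.0, -0.0, 0.12] roll -0.02
(3, 4) [(np.float64(0.56), 128.8), (np.float64(0.55), 127.7), (np.float64(0.54), 124.6), (np.float64(0.53), 120.9)]
(0, 3, 4) [(np.float64(0.55), 174.2), (np.float64(0.54), 171.7), (np.float64(0.56), 171.4), (np.float64(0.53), 167.9)]
[[302.5, 250.3, 330.8, 285.7]]
```

>>> carry_out(increments=[[[0,0,0.06],0],[[0,0,0.12],0],[[0,0,0.18],0],[[0,0,0.18],0]])

```text
clock: 13.35
eef_pos: [0.4708, 0.2159, 0.0331]
orientation: [0.784, 0.62, -0.001, 0.001]
contact_force: [0.3, 0.9, 1.0]
opening: 0.004
```

>>> carry_out(increments=[[[0,0,0.04],0],[[0,0,0.08],0],[[0,0,0.08],0]])

```text
clock: 13.65
eef_pos: [0.4706, 0.2158, 0.0288]
orientation: [0.784, 0.62, -0.001, 0.001]
contact_force: [0.9, 0.1, 0.4]
opening: 0.007
```

>>> carry_out(increments=[[[0,0,0.04],0],[[0,0,0.04],0]])

```text
clock: 13.85
eef_pos: [0.4704, 0.2157, 0.0265]
orientation: [0.784, 0.62, -0.001, 0.001]
contact_force: [0.6, 0.1, -0.1]
opening: 0.002
```

>>> carry_out(increments=[[[0,0,0.04],0],[[0,0,0.04],0]])

```text
clock: 14.05
eef_pos: [0.4704, 0.2157, 0.0243]
orientation: [0.784, 0.62, -0.001, 0.001]
contact_force: [-0.0, 0.6, 0.5]
opening: 0.001
```

```bash
python3 -c "
from w import *
go();print([x['bbox'] for x in r.look_for('side','pawl')])
save('side','s9.png',(250,200,370,310),5)"
```

```text
t 14.05 feeder xyz mm [-80.1 -35.1  24.3] head 89.8 F [-0.   0.6  0.5] open 0.001 tilt -1.0 j [ 0.22  0.38  1.82 -0.    0.94  0.45]
[[302.5, 250.3, 330.8, 285.7]]
```

```bash
python3 -c "
from w import *
go();r.read_camera('side');print([x['bbox'] for x in r.look_for('side','pawl')]);wheel((3,4))"
```

```text
t 14.15 feeder xyz mm [-80.2 -35.3  24.4] head 89.8 F [ 0.7 -0.6 -0.1] open 0.01 tilt -1.0 j [ 0.22  0.38  1.82 -0.    0.94  0.45]
[[305.7, 257.0, 328.0, 297.2]]
(3, 4) [(np.float64(0.56), 128.8), (np.float64(0.55), 127.4), (np.float64(0.54), 124.2), (np.float64(0.53), 120.6)]
```

>>> carry_out(increments=[[[0,0,0.03],0],[[0,0,0.03],0]])

```text
clock: 14.5
eef_pos: [0.4704, 0.2156, 0.0232]
orientation: [0.784, 0.62, -0.001, 0.001]
contact_force: [-0.4, 0.0, 2.9]
opening: 0.01
```

>>> carry_out(increments=[[[0,0,0.03],0],[[0,0,0.03],0]])

```text
clock: 14.7
eef_pos: [0.4705, 0.2157, 0.0228]
orientation: [0.784, 0.621, -0.001, 0.001]
contact_force: [-3.2, -0.2, 11.4]
opening: 0.006
```

>>> carry_out(increments=[[[0,0,0.03],0],[[0,0,0.03],0]])

```text
clock: 14.9
eef_pos: [0.4705, 0.2157, 0.0227]
orientation: [0.784, 0.621, -0.001, 0.001]
contact_force: [-4.9, -1.5, 14.9]
opening: 0.002
```

A firm stop at 15 N. I'll lift straight up and check.

>>> carry_out(increments=[[[0,0,-0.1],0],[[0,0,-0.6],0],[[0,0,-1.4],0],[[0,0,-2.3],0],[[0,0,-3.2],0],[[0,0,-3.6],0],[[0,0,-3.6],0]])

```text
clock: 15.6
eef_pos: [0.4726, 0.2168, 0.2062]
orientation: [0.784, 0.621, 0.002, 0.003]
contact_force: [0.9, -0.1, 0.1]
opening: 0.003
```

```bash
python3 -c "
from w import *
go();wheel();wheel((0,3,4))
print([x['bbox'] for x in r.look_for('side','pawl')])
for th in (0,.1,.2): print(th,((proj('side',[F2W((-.084,-.075+.075*np.cos(th),.05+.075*np.sin(th))),F2W((-.084,-.075-.062*np.sin(th),.05+.062*np.cos(th)))])-[200,200])*5).round(1).tolist())
save('side','s10.png',(200,200,360,320),5)"
```

```text
t 15.6 feeder xyz mm [-78.2 -33.6 206.2] head 89.8 F [ 0.9 -0.1  0.1] open 0.003 tilt -1.0 j [ 0.22  0.19  1.59 -0.    1.36  0.45]
(0, 1, 2, 3, 4) [(np.float64(0.55), 319.1), (np.float64(0.54), 318.4), (np.float64(0.53), 315.7), (np.float64(0.56), 311.6)]
(0, 3, 4) [(np.float64(0.55), 173.9), (np.float64(0.54), 171.7), (np.float64(0.56), 169.7), (np.float64(0.53), 168.2)]
[[302.9, 245.7, 331.1, 297.0], [206.2, 273.7, 215.9, 297.7]]
0 [[532.0, 443.9], [627.0, 224.5]]
0.1 [[533.4, 429.6], [633.5, 217.3]]
0.2 [[535.7, 414.2], [639.8, 211.5]]
```

View pics/s10.png

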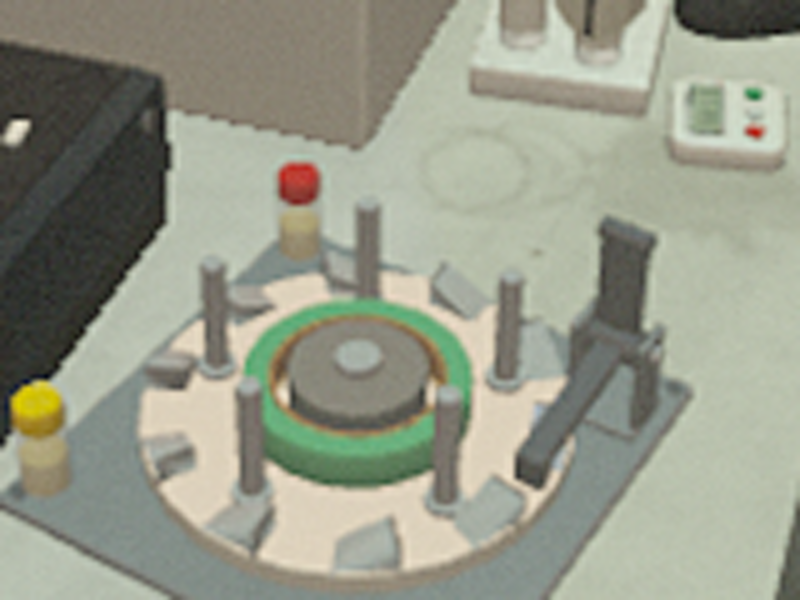

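The pawl looks lowered again, with the tab top at (628,230) and the nose bottom at (535,480). I'll compare it numerically with the starting picture.

```bash
python3 -c "
from h import *
a=cv2.imread('pics/side0.png',0).astype(np.float32);b=cv2.cvtColor(r.read_camera('side'),cv2.COLOR_RGB2GRAY).astype(np.float32)
c=cv2.imread('pics/s7.png',0);c=cv2.resize(c,(120,120),interpolation=3).astype(np.float32);C=a*0;C[190:310,240:360]=c
for nm,(x0,y0,x1,y1) in dict(tab=(312,238,336,262),nose=(300,284,314,300),ref=(325,285,345,310)).items():
  t=a[y0:y1,x0:x1]
  for i in (b,C): 
    U=cv2.resize(i[y0-5:y1+5,x0-5:x1+5],None,fx=8,fy=8,interpolation=2);m=cv2.matchTemplate(U,cv2.resize(t,None,fx=8,fy=8,interpolation=2),5);_,v,_,l=cv2.minMaxLoc(m);print(nm,round(v,3),np.array(l)/8-5)
"
```

```text
tab 0.998 [0. 0.]
tab 0.856 [ 5.    -4.375]
nose 0.786 [0. 0.]
nose 0.289 [ 0.75  -3.125]
ref 0.996 [0. 0.]
ref 0.985 [ 0.25  -0.375]
```

```bash
python3 -c "
from h import *
print(r.get_obs()['contact_force'],r.get_obs()['clock']);print(r.job_done())"
```

```text
[1.02459394 0.718466   0.57642386] 15.85
the job is handed in; nothing more can be done
None
```

The feeder is wound back one notch with the pawl pressed down between the teeth. I handed the job in at about 16 s; it reports no verdict.

**What I did**
- With closed fingers I pushed the tab over until the pawl stood at about 0.65 rad.
- I then pushed the near left peg back, lifted off, and pressed the pawl arm down to a firm stop at about 15 N.

**Last checks**
- **Wheel:** an image fit put it at about 0.54–0.55 rad, within the 0.42–0.64 gap. It started at about -0.14.
- **Pawl:** in the picture the tab matched the starting picture with no shift in pixels (correlation 0.998), so it is fully down. The nose patch also showed no shift but matched less well (0.79), perhaps because the wheel behind it has turned.
- **Surroundings:** the arm was clear at z about 0.21 m with a force near zero. In the last picture both vials and the timer showed no obvious shift. I did not measure any of the bystanders, and the mouse and bottles were mostly out of the final view.

**What disagreed**
- The fingertips sat about 25 mm higher than the reported tool position, as the side picture and the later contacts showed. Because of this my first tab push went over the tab and moved nothing.
- I allowed for that in every later push but did not find the cause.

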